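# Lock a fresh filter cartridge into the solder-fume extractor

## Task

Fit the fresh filter cartridge into the round socket on top of the fume extractor: lower it upright so that its two lugs go down through the notches, push it down against the spring, twist it about a quarter turn clockwise (seen from above) until it can spring up into its locked position, and let go. Feel for the notches with a light hand and never force the cartridge against the extractor, and leave the flux jar, the phone and the screwdriver where they are.

Things in the scene. Friction and masses are not known exactly. Their poses are not given: they have to be found in the camera images.
- cartridge: Loose white filter cartridge, 0.14 to 0.24 kg, standing upright. Origin: centre of its underside; z up its axis. Canister 60 mm in diameter up to height 46, foot chamfered over the lowest 6 mm to 50 mm; grey cap flange 74 mm in diameter from 46 to 54; yellow bar handle above.
- handle (a point): Centre of the cartridge's yellow bar handle, 73 mm above its underside, axes as the cartridge's. The bar is 52 mm long along y, 16 mm thick along x (pinch it across x from above) and stands from 54 to 92 mm above the underside.
- lug (a point): Outer end of the cartridge's orange lug on its +y side, 40 mm from the axis and 29 mm above the underside. A like lug stands on the -y side, so a half turn makes no difference. Each is 10 mm wide and spans heights 26 to 32 mm, below the handle's ends.
- extractor: Grey fume extractor that does not move, 180 (x) by 200 (y) by 110 mm high. Origin: centre of its underside on the bench, z up; its grille and red switch look to -x. On top a flat black collar ring 120 mm in diameter and 8 mm thick, upper face 118 mm high, with the socket hole in it.
- socket (a point): Centre of the socket's mouth, on the extractor's vertical axis, level with the collar's upper face; axes as the extractor's. Round hole 63 mm in diameter with two opposite notches for the lugs, 13 mm wide, reaching 42 mm from the axis, marked by orange bars.
- notch (a point): Nominal place of the +y notch, 37 mm from the socket's axis, at the collar's upper face (the other lies opposite). The collar was set by hand: the true notches are turned up to 0.4 rad either way about the socket's axis; this point does not show it, so see or feel for them. Lugs that miss rest on the collar (cartridge underside 92 mm above the bench). The collar stays fixed in use.
- spring_plate (a point): Centre of the sprung plate in the socket, at rest, 89 mm above the bench (this point does not move). There it meets the cartridge's underside with 3 N, rising 0.7 N per mm of travel. Lugs are clear below the collar, free to turn, with the underside at most 78 mm above the bench (11 N of spring, less the weight); at 72 mm the flange lands on the collar.
- locked (a point): Where the cartridge's underside centre ends when locked, 81 mm above the bench. Pushed down, the cartridge turns from the notches clockwise seen from above; the other way is barred. 80 degrees (+-8) from the notches' centres are pockets under the collar: let up there, the spring lifts the lugs 3 mm into them. A solid stop is at 88 degrees. White lines on the collar mark the pockets.
- flux_jar: Bystander: loose amber jar with black cap, 54 mm in diameter, 50 mm high, standing on the bench; origin at the centre of its underside. It and the cartridge may stand in each other's place.
- phone: Bystander: loose dark phone lying flat, 74 by 152 by 9 mm, long along its y; origin at the centre of its underside.
- screwdriver: Bystander: loose orange-handled screwdriver about 160 mm long lying along its x axis.

How it is judged:
By the outcome, as a careful person would: the job done as asked, in the order asked, and still so for the second after the job is handed in, with the robot touching nothing.
It also fails if it takes over 72 s, if anything falls off the work surface, if the arm or the gripper's body presses on something with over 40 N, if the wrist force passes 120 N, or if a joint passes its speed limit or range.

## Robot

A 6-joint arm with a two-finger parallel gripper is mounted at the origin on the work surface. World frame = base frame: x ahead of the robot, y to its left, z up, the work surface at z = 0. Lengths are in mm, angles in rad, forces in N, time in s.
With the tool pointing down it reaches from about 275 to 750 mm from the base axis. Payload 10.2 kg.
Tool frame: the origin (TCP) lies between the finger pads; the fingertips stand ctrl.tips_ahead ahead of it and the grasp point (between the pads) lies 8 mm behind it (ctrl.tips_ahead is the distance from the TCP to the fingertips, in mm); z points along the fingers, y is the direction in which the jaws open and shut (so a half turn about z gives the same grasp; the last joint's range is limited). The gripper opens to 85 mm and grips with 20 to 120 N. Pads are 22 mm wide; open, the fingers measure 114 mm over their backs; the gripper's body (76 mm by 85 mm) begins 54 mm behind the grasp point. The pads swing forward as they close: fully open they stand 13 mm farther back than shut.
Start: joints at [-1.381, 0.313, 1.498, -0, 1.331, -0.223], TCP at [210.605, -480.912, 242.294] pointing down, gripper open.
Joint ranges: [-2.94, 2.94], [-0.97, 2.17], [0.19, 2.56], [-1.23, 4.37], [0.02, 3.11], [-2.88, 2.88]. Speed limits (rad/s): [2.39, 2.39, 3.01, 3.14, 3.14, 3.14].

## Interface

Orientations are given as a unit quaternion [w, x, y, z].
In Python, from rig import ctrl gives the robot as it stands. The module is installed in compiled form; this text tells all that it offers.
- The arm moves only by the tool move_arm, never from a script. Its argument "motion" is a list of rows, each an object with "offset": the shift along the tool's x, y, z in m, a list of three; "angular": the turn, a rotation vector about the tool's x, y, z in degrees, a list of three; "jaw": the finger opening in m, from 0 to 0.0854. In form: [{"offset": [tx, ty, tz], "angular": [ax, ay, az], "jaw": jaw}, ...]. A call has 1 to 5 rows; each row is the pose to reach, as a shift and turn from the pose commanded when the call began, along the tool's axes at that moment; what a row does not reach only later rows make up. A row lasts 1/8 s, in which the tool goes at most 62.5 mm and 10.7 degrees, less where a joint would pass 70% of its speed; a pose out of reach is approached as far as the arm can. A call with a gripper value outside its range is refused whole. The fingers move at their own pace and stop on an object; "squeeze" is the grip in N (left out, the last holds). Time passes only in rows, so rows that repeat a pose let the fingers close. It gives the time, the measured TCP pose, the force and the opening at its end, in the units of the state.
- ctrl.sense(): the state, without advancing time (a new reading comes with each control period).
- ctrl.capture(name): name is "side" or "top" or "wrist"; returns a dict with "img" (480x640x3 uint8, red, green, blue), "intrinsics" (3x3 intrinsics, pixels), "rvec" (rotation vector, rad) and "tvec" (3), from world to camera coordinates, as OpenCV has them. Camera axes: x right, y down, z forward; pixel columns grow to the right and rows downward; lengths in mm; the calibration is good to about 2 mm. A picture is of the moment at which its call begins. There is no depth.
- ctrl.finish_job(): hands the job in, once; it reports no verdict.
The state is a dict: "time_s": time; "joints": joint angles; "dq": joint speeds; "tau": joint torques, N m; "eef_pos": TCP position; "ee_rot": TCP orientation; "force": force on the tool from outside, world axes, zero at the start; "wrist_torque": the same for the moment, N m; "grip_width": opening from 0.0 (shut) to 1.0 (fully open).
Only numpy, scipy, OpenCV 4.12 (cv2) and the standard library are available. Lean on these libraries where they do the work, as an engineer would, in place of code of your own. Each camera call takes 0.05 s, during which the arm holds its last target. There are 200 camera calls.

## Working session

There is one attempt and no reset: what is moved stays moved. The work goes in short steps, Python scripts to look and compute and a tool call to move; the robot and the scene stay as the last step left them, time stands still between calls to the robot, and variables do not carry over. Pictures are saved under pics/ and viewed, about 8 in all and at most 12, crops included, and the job is handed in when it is done.

Besides the shell and the picture viewer there is one more tool, called after "Emit:" as name([rows], argument=value, ...), one row to a line, values as JSON. move_arm: Moves the arm, as the interface text tells. Its arguments: {"type":"object","properties":{"motion":{"type":"array","items":{"type":"object","properties":{"offset":{"type":"array","items":{"type":"number"}},"angular":{"type":"array","items":{"type":"number"}},"jaw":{"type":"number"}}}},"squeeze":{"type":"number"}},"required":["motion"]}

```bash
mkdir -p pics; python3 - <<'E'
from rig import ctrl
import cv2,numpy as np
print(ctrl.sense(),ctrl.tips_ahead)
for n in("side","top"):
    c=ctrl.capture(n); cv2.imwrite(f"pics/{n}0.png",c["img"][:,:,::-1]); print(n,c["intrinsics"].tolist(),c["rvec"],c["tvec"])
E
```

```text
{'time_s': 0.0, 'joints': array([-1.38140916e+00,  3.13465907e-01,  1.49844437e+00, -5.32560293e-06,
        1.33098581e+00, -2.23413301e-01]), 'dq': array([-5.46752384e-04,  1.62735246e-03,  7.90792814e-04,  2.03907402e-05,
       -7.65073452e-04,  2.49577365e-04]), 'tau': array([-7.68889822e-04, -4.12260246e+01, -2.59746695e+01, -2.57286119e-04,
        4.00969380e-03, -9.57170343e-08]), 'eef_pos': array([ 210.55201075, -480.66492354,  241.72418084]), 'ee_rot': array([-6.51664091e-04,  9.78774646e-01,  2.04938449e-01,  8.50131464e-06]), 'force': array([-0.14043473, -0.00352687,  0.17946623]), 'wrist_torque': array([-0.05395914,  0.01826651, -0.05024168]), 'grip_width': 0.9976151571302243} 11.0
side [[448.5027086163947, 0.0, 319.4396757478011], [0.0, 448.5027086163947, 232.3612039579004], [0.0, 0.0, 1.0]] [ 0.2827611  -2.79624744  1.20072078] [517.0306098  156.36683311 751.61388052]
top [[436.93594953435087, 0.0, 327.89471965520585], [0.0, 436.93594953435087, 242.25014573253824], [0.0, 0.0, 1.0]] [ 1.88768107 -2.31276909  0.25622007] [ 77.64703645 541.89886577 683.3645145 ]
```

View pics/side0.png

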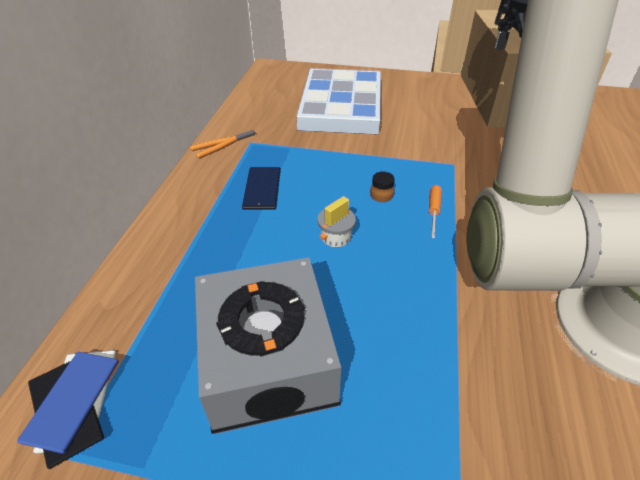

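View pics/top0.png

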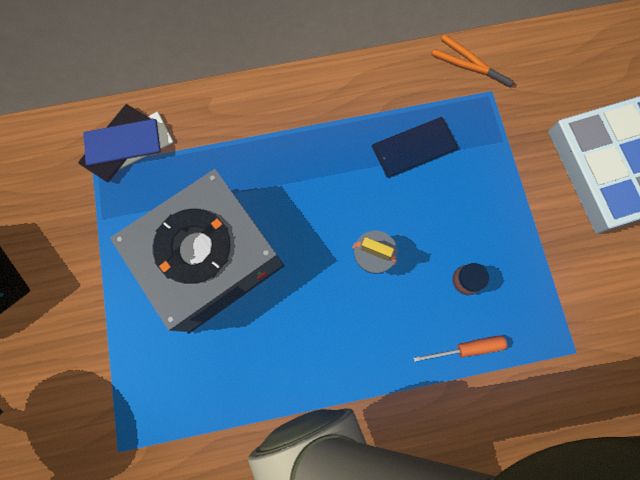

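The side view shows the extractor collar at (262,318), with orange bars at (253,288) and (270,345), and the cartridge handle at (337,211). In the top view the collar is at (192,246), the bars at (216,224) and (165,267), the white lines at (167,226) and (215,265), and the yellow handle at (378,248). The jar, phone and screwdriver are clear of the path.

```bash
cat > h.py <<'E'
import cv2,numpy as np
from scipy.spatial.transform import Rotation as R
from rig import ctrl
def ray(c,u,v,z):
    M=R.from_rotvec(np.ravel(c["rvec"])).as_matrix(); t=np.ravel(c["tvec"])
    o=-M.T@t; d=M.T@np.linalg.inv(c["intrinsics"])@[u,v,1]
    return o+d*(z-o[2])/d[2]
HUE=dict(orange=((5,150,120),(17,255,255)),yellow=((20,130,100),(35,255,255)))
def blobs(img,col,amin=15):
    m=cv2.inRange(cv2.cvtColor(img,cv2.COLOR_RGB2HSV),*map(np.array,HUE[col]))
    n,l,s,ce=cv2.connectedComponentsWithStats(m)
    return [(s[i,4],ce[i],np.argwhere(l==i)[:,::-1]) for i in range(1,n) if s[i,4]>=amin],m
def tool():
    s=ctrl.sense(); q=s["ee_rot"]; return s,s["eef_pos"],R.from_quat(np.r_[q[1:],q[0]])
E
python3 - <<'E'
from h import *
for n in("top","side"):
    c=ctrl.capture(n)
    for col in HUE:
        for a,ce,p in blobs(c["img"],col)[0]:
            print(n,col,a,ce.round(1),{z:ray(c,*ce,z)[:2].round(1).tolist() for z in((118,29,92) if col=="orange" else (73,92))})
            if col=="yellow" or (n=="top" and 100<ce[0]<250):
                (cx,cy),wh,an=cv2.minAreaRect(p.astype(np.float32)); bp=cv2.boxPoints(((cx,cy),wh,an))
                print("  box",[ray(c,*q,92 if col=="yellow" else 118)[:2].round(1).tolist() for q in bp])
s,p,r=tool(); print(r.as_matrix().round(3).tolist())
E
```

```text
top orange 11763 [559.6  48.7] {118: [791.6, -494.9], 29: [845.9, -560.4], 92: [807.5, -514.1]}
top orange 69 [400.8  49.7] {118: [845.9, -223.8], 29: [907.4, -253.2], 92: [863.9, -232.3]}
top orange 16 [386.9  45.2] {118: [859.5, -202.1], 29: [922.9, -228.6], 92: [878.0, -209.8]}
top orange 17 [375.6  47.5] {118: [859.0, -181.6], 29: [922.3, -205.4], 92: [877.5, -188.5]}
top orange 78 [350.8  54.9] {118: [853.5, -136.0], 29: [916.0, -153.8], 92: [871.7, -141.2]}
top orange 25 [379.3  51.8] {118: [849.4, -186.0], 29: [911.4, -210.4], 92: [867.5, -193.2]}
top orange 50 [331.4  56.2] {118: [857.8, -102.5], 29: [920.9, -115.8], 92: [876.2, -106.4]}
top orange 29 [370.7  56.6] {118: [843.2, -169.2], 29: [904.3, -191.3], 92: [861.0, -175.6]}
top orange 24 [307.3  63.8] {118: [851.8, -58.6], 29: [914.0, -66.0], 92: [870.0, -60.8]}
top orange 84 [282.6  66. ] {118: [856.1, -16.0], 29: [918.9, -17.7], 92: [874.4, -16.5]}
top orange 54 [239.1  72.7] {118: [858.4, 60.0], 29: [921.6, 68.4], 92: [876.9, 62.5]}
  box [[860.9, 86.2], [860.9, 33.6], [851.7, 33.6], [851.7, 86.1]]
top orange 32 [260.
[... 2722 characters left out ...]
44.0], 92: [821.9, -252.7]}
side orange 250 [434.8 198.9] {118: [340.3, -126.2], 29: [327.5, -239.9], 92: [336.6, -159.4]}
side orange 177 [381.6 193.5] {118: [436.2, -123.0], 29: [439.9, -236.2], 92: [437.3, -156.1]}
side orange 25 [323.4 236.1] {118: [518.8, 8.4], 29: [536.8, -82.0], 92: [524.1, -18.0]}
side orange 74 [252.6 287.3] {118: [600.2, 136.2], 29: [632.3, 67.8], 92: [609.6, 116.2]}
side orange 103 [269.5 344.3] {118: [548.3, 224.8], 29: [571.4, 171.7], 92: [555.0, 209.3]}
side yellow 429 [336.  210.9] {73: [518.0, -110.1], 92: [514.4, -88.3]}
  box [[544.9, -77.5], [507.2, -135.5], [483.8, -98.6], [521.1, -43.9]]
[[0.916, 0.401, -0.0], [0.401, -0.916, 0.001], [0.0, -0.001, -1.0]]
```

Socket axis is about (574,181). The notch line lies at 120.4°, and the two views agree. The handle is at about (516,-109) with its bar at about 56°. I'm approaching the cartridge.

Emit:
move_arm([
  {"offset":[0.05,-0.025,0],"angular":[0,0,-6],"jaw":0.06},
  {"offset":[0.1,-0.05,0],"angular":[0,0,-12],"jaw":0.06},
  {"offset":[0.15,-0.076,0],"angular":[0,0,-18],"jaw":0.06},
  {"offset":[0.2,-0.101,0],"angular":[0,0,-24],"jaw":0.06},
  {"offset":[0.25,-0.126,0],"angular":[0,0,-32],"jaw":0.06},
])

```text
time_s: 0.82
eef_pos: [389.9, -263.6, 242.3]
ee_rot: [0.0, 0.883, 0.469, 0.0]
force: [0.2, -1.1, 0.4]
grip_width: 0.699
```

```bash
cat >> h.py <<'E'
def goto(x,y,z,yaw=None):
    "offset (m) and turn (deg) in tool axes to TCP x,y,z with tool y at heading yaw"
    s,p,r=tool(); m=r.as_matrix(); d=r.inv().apply(np.array([x,y,z])-p)/1000
    h=np.degrees(np.arctan2(m[1,1],m[0,1])); a=None if yaw is None else -((yaw-h+90)%180-90)
    up=np.degrees(r.inv().apply(np.cross(m[:,2],[0,0,-1])))
    print("t",round(s["time_s"],2),"p",p.round(1),"head",h.round(2),"offset",d.round(4),"turn z",a,"tilt",up.round(2),"F",s["force"].round(1),"grip",round(s["grip_width"],3),"j6",s["joints"][5].round(2))
E
python3 -c "
from h import *
goto(516.5,-109.5,220,-34)"
```

```text
t 0.82 p [ 389.9 -263.6  242.3] head -34.12 offset [0.1986 0.0183 0.0223] turn z -0.11801616948413596 tilt [0.01 0.   0.  ] F [ 0.2 -1.1  0.4] grip 0.699 j6 -0.25
```

Emit:
move_arm([
  {"offset":[0.05,0.005,0.005],"angular":[0,0,0],"jaw":0.05},
  {"offset":[0.1,0.01,0.01],"angular":[0,0,0],"jaw":0.05},
  {"offset":[0.15,0.014,0.015],"angular":[0,0,0],"jaw":0.05},
  {"offset":[0.1986,0.0183,0.022],"angular":[0,0,0],"jaw":0.05},
  {"offset":[0.1986,0.0183,0.022],"angular":[0,0,0],"jaw":0.05},
])

```text
time_s: 1.45
eef_pos: [517.1, -109.2, 219.4]
ee_rot: [-0.001, 0.883, 0.469, -0.0]
force: [-0.9, -1.7, -0.1]
grip_width: 0.59
```

```bash
python3 - <<'E'
from h import *
c=ctrl.capture("wrist"); cv2.imwrite("pics/w1.png",c["img"][:,:,::-1])
for col in HUE:
    for a,ce,p in blobs(c["img"],col,60)[0]:
        (cx,cy),wh,an=cv2.minAreaRect(p.astype(np.float32)); bp=cv2.boxPoints(((cx,cy),wh,an))
        z=92 if col=="yellow" else 32
        print(col,a,ce.round(),ray(c,*ce,z).round(1),[ray(c,*q,z)[:2].round(1).tolist() for q in bp])
goto(516.5,-109.5,70,-34)
E
```

```text
orange 64 [322. 170.] [538.7 -80.6  32. ] [[536.9, -76.6], [543.1, -80.8], [540.3, -85.0], [534.0, -80.7]]
orange 70 [322. 181.] [533.4 -88.5  32. ] [[531.6, -84.2], [538.0, -88.5], [535.1, -92.8], [528.8, -88.5]]
orange 243 [337. 354.] [ 448.  -240.8   32. ] [[432.8, -231.4], [467.5, -236.6], [464.0, -251.0], [428.9, -246.0]]
orange 801 [261. 417.] [ 336.8 -261.5   32. ] [[324.7, -234.2], [349.1, -230.1], [346.6, -287.7], [321.2, -292.9]]
yellow 1619 [322. 227.] [ 520.3 -107.5   92. ] [[530.0, -80.3], [542.1, -88.5], [510.5, -136.2], [497.5, -127.5]]
t 1.5 p [ 516.4 -110.6  219.8] head -34.21 offset [ 0.001  -0.0004  0.1498] turn z -0.21047852449626703 tilt [-0.06  0.02 -0.  ] F [-0.3  0.7  0.6] grip 0.588 j6 0.16
```

View pics/w1.png

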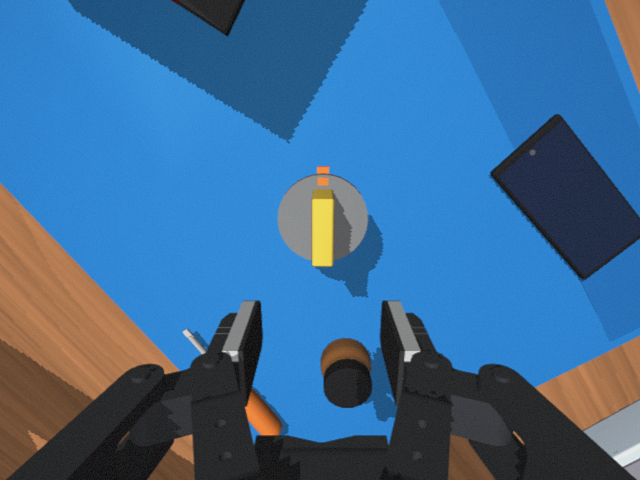

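The wrist view shows the handle at (322,227), aligned with the jaws, the near lug at (322,175), and the jar and screwdriver clear below and beside the fingers. I'll descend and grip.

Emit:
move_arm([
  {"offset":[0.001,0.0005,0.04],"angular":[0,0,0],"jaw":0.05},
  {"offset":[0.001,0.0005,0.08],"angular":[0,0,0],"jaw":0.05},
  {"offset":[0.001,0.0005,0.115],"angular":[0,0,0],"jaw":0.05},
  {"offset":[0.001,0.0005,0.14],"angular":[0,0,0],"jaw":0.05},
  {"offset":[0.001,0.0005,0.15],"angular":[0,0,0],"jaw":0.05},
])

```text
time_s: 2.12
eef_pos: [516.3, -111.8, 69.4]
ee_rot: [-0.001, 0.885, 0.466, -0.001]
force: [1.2, 0.3, 0.4]
grip_width: 0.585
```

Emit:
move_arm([
  {"offset":[0,0,0],"angular":[0,0,0],"jaw":0.03},
  {"offset":[0,0,0],"angular":[0,0,0],"jaw":0.02},
  {"offset":[0,0,0],"angular":[0,0,0],"jaw":0.01},
  {"offset":[0,0,0],"angular":[0,0,0],"jaw":0.005},
  {"offset":[0,0,0],"angular":[0,0,0],"jaw":0.0},
], squeeze=50)

```text
time_s: 2.75
eef_pos: [517.6, -111.3, 71.3]
ee_rot: [0.001, 0.884, 0.467, 0.0]
force: [-2.5, 0.2, 5.9]
grip_width: 0.179
```

```bash
python3 -c "
from h import *
goto(517.8,-110,70,-34)"
```

```text
t 2.75 p [ 517.6 -111.3   71.3] head -34.34 offset [ 0.0012 -0.0006  0.0013] turn z -0.3371333241371133 tilt [ 0.1 -0.  -0. ] F [-2.5  0.2  5.9] grip 0.179 j6 0.17
```

Gripped at about 15 mm, which fits the bar. Lifting.

Emit:
move_arm([
  {"offset":[0,0,-0.01],"angular":[0,0,0],"jaw":0.0},
  {"offset":[0,0,-0.04],"angular":[0,0,0],"jaw":0.0},
  {"offset":[0,0,-0.08],"angular":[0,0,0],"jaw":0.0},
  {"offset":[0,0,-0.12],"angular":[0,0,0],"jaw":0.0},
  {"offset":[0,0,-0.155],"angular":[0,0,0],"jaw":0.0},
])

```text
time_s: 3.38
eef_pos: [517.0, -110.9, 227.3]
ee_rot: [0.0, 0.884, 0.467, 0.0]
force: [-0.0, -0.5, -1.5]
grip_width: 0.178
```

```bash
python3 -c "
from h import *
goto(574,181.3,225,30.4)"
```

```text
t 3.38 p [ 517.  -110.9  227.3] head -34.34 offset [ 0.2734 -0.1178  0.0022] turn z -64.74260365202693 tilt [ 0.04 -0.01  0.  ] F [-0.  -0.5 -1.5] grip 0.178 j6 0.17
```

Emit:
move_arm([
  {"offset":[0.03,-0.013,0],"angular":[0,0,-6],"jaw":0.0},
  {"offset":[0.065,-0.028,0],"angular":[0,0,-13],"jaw":0.0},
  {"offset":[0.1,-0.043,0],"angular":[0,0,-20],"jaw":0.0},
  {"offset":[0.135,-0.058,0],"angular":[0,0,-28],"jaw":0.0},
  {"offset":[0.17,-0.073,0],"angular":[0,0,-36],"jaw":0.0},
])

```text
time_s: 4.0
eef_pos: [552.7, 71.9, 225.7]
ee_rot: [-0.0, 0.695, 0.719, 0.0]
force: [-0.4, -0.7, -1.7]
grip_width: 0.178
```

```bash
python3 -c "
from h import *
goto(574,181.3,225,30.4)"
```

```text
t 4.0 p [552.7  71.9 225.7] head 1.92 offset [0.1086 0.0249 0.0007] turn z -28.477746604025782 tilt [-0. -0.  0.] F [-0.4 -0.7 -1.7] grip 0.178 j6 -0.11
```

Emit:
move_arm([
  {"offset":[0.035,0.008,0],"angular":[0,0,-9],"jaw":0.0},
  {"offset":[0.07,0.016,0],"angular":[0,0,-18],"jaw":0.0},
  {"offset":[0.1,0.023,0],"angular":[0,0,-26],"jaw":0.0},
  {"offset":[0.1086,0.025,0],"angular":[0,0,-28.5],"jaw":0.0},
  {"offset":[0.1086,0.025,0],"angular":[0,0,-28.5],"jaw":0.0},
])

```text
time_s: 4.62
eef_pos: [574.5, 179.7, 225.3]
ee_rot: [-0.0, 0.499, 0.866, -0.0]
force: [-0.2, -0.4, -1.1]
grip_width: 0.176
```

```bash
python3 - <<'E'
from h import *
goto(574,181.3,225,30.4)
w=ctrl.capture("wrist"); s=ctrl.capture("side")
for n,c in(("wrist",w),("side",s)):
  for col in HUE:
    for a,ce,p in blobs(c["img"],col,25)[0]:
        q=[ray(c,*ce,z)[:2] for z in(118,154+29,154+92)]
        if min(np.hypot(*(x-[574,181])) for x in q)<70: print(n,col,a,ce.round(),*[x.round(1) for x in q])
cv2.imwrite("pics/w2.png",np.hstack([cv2.resize(w["img"],(400,300)),cv2.resize(s["img"][100:400,100:420],(400,375))[:300]])[:,:,::-1])
E
```

```text
t 4.62 p [574.5 179.7 225.3] head 30.1 offset [0.0017 0.0003 0.0003] turn z -0.2985842255809814 tilt [-0.02  0.   -0.  ] F [-0.2 -0.4 -1.1] grip 0.176 j6 -0.42
wrist orange 482 [321. 162.] [548.9 224.3] [544.7 231.4] [540.7 238.2]
wrist orange 369 [320. 214.] [564.8 195.3] [556.3 210.2] [548.1 224.6]
wrist orange 252 [320. 240.] [574.  179.8] [563.  198.9] [552.4 217.4]
wrist yellow 6992 [321. 335.] [611.5 115.5] [590.3 152. ] [569.9 187.4]
side orange 60 [263. 304.] [576.7 162.7] [556.2 209.4] [536.4 254.6]
side orange 105 [270. 344.] [548.2 224.9] [531.3 263.7] [515.  301.3]
side yellow 638 [253. 261.] [615.2  85.9] [589.8 142.2] [565.3 196.8]
```

View pics/w2.png

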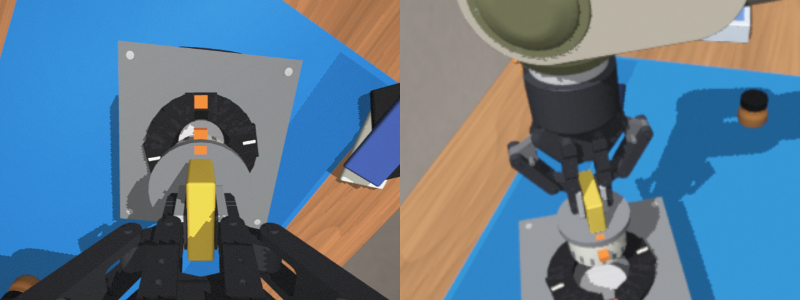

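The wrist view shows the collar bar at (321,162) in line with the cartridge's lug at (320,240), and the side view shows the cartridge upright above the socket. I'll lower gently and watch the force.

Emit:
move_arm([
  {"offset":[0.001,0.0003,0.015],"angular":[0,0,-0.2],"jaw":0.0},
  {"offset":[0.001,0.0003,0.028],"angular":[0,0,-0.2],"jaw":0.0},
  {"offset":[0.001,0.0003,0.034],"angular":[0,0,-0.2],"jaw":0.0},
  {"offset":[0.001,0.0003,0.037],"angular":[0,0,-0.2],"jaw":0.0},
  {"offset":[0.001,0.0003,0.039],"angular":[0,0,-0.2],"jaw":0.0},
])

```text
time_s: 5.35
eef_pos: [574.6, 180.8, 186.4]
ee_rot: [0.0, 0.497, 0.868, 0.0]
force: [-0.1, 0.8, -1.7]
grip_width: 0.18
```

```bash
cat > st.py <<'E'
from h import *
goto(574,181.1,225,30.4)
ctrl.capture("top"); goto(574,181.1,225,30.4)
E
python3 st.py
```

```text
t 5.35 p [574.6 180.8 186.4] head 30.35 offset [ 0.0005 -0.0003 -0.0386] turn z -0.047776963672276906 tilt [0.02 0.01 0.  ] F [-0.1  0.8 -1.7] grip 0.18 j6 -0.42
t 5.4 p [574.5 180.9 186.2] head 30.35 offset [ 0.0005 -0.0003 -0.0388] turn z -0.04509483676693549 tilt [0.01 0.   0.  ] F [-0.9 -0.1 -2.2] grip 0.176 j6 -0.42
```

Emit:
move_arm([
  {"offset":[0,0,0.002],"angular":[0,0,0],"jaw":0.0},
  {"offset":[0,0,0.004],"angular":[0,0,0],"jaw":0.0},
  {"offset":[0,0,0.006],"angular":[0,0,0],"jaw":0.0},
  {"offset":[0,0,0.008],"angular":[0,0,0],"jaw":0.0},
])

```text
time_s: 5.9
eef_pos: [574.5, 180.8, 178.2]
ee_rot: [0.0, 0.497, 0.868, 0.0]
force: [-0.3, -0.7, -2.5]
grip_width: 0.177
```

```bash
python3 st.py
```

```text
t 5.9 p [574.5 180.8 178.2] head 30.35 offset [ 0.0005 -0.0003 -0.0468] turn z -0.05107373091934164 tilt [ 0. -0. -0.] F [-0.3 -0.7 -2.5] grip 0.177 j6 -0.42
t 5.95 p [574.4 180.8 177.9] head 30.35 offset [ 0.0005 -0.0002 -0.0471] turn z -0.04929570392317828 tilt [-0.02 -0.01  0.  ] F [ 0.3  0.5 -1.6] grip 0.179 j6 -0.42
```

Emit:
move_arm([
  {"offset":[0,0,0.0025],"angular":[0,0,0],"jaw":0.0},
  {"offset":[0,0,0.005],"angular":[0,0,0],"jaw":0.0},
  {"offset":[0,0,0.0075],"angular":[0,0,0],"jaw":0.0},
  {"offset":[0,0,0.01],"angular":[0,0,0],"jaw":0.0},
  {"offset":[0,0,0.011],"angular":[0,0,0],"jaw":0.0},
])

```text
time_s: 6.58
eef_pos: [574.4, 180.8, 167.1]
ee_rot: [-0.0, 0.497, 0.868, -0.0]
force: [-0.4, -0.3, -2.1]
grip_width: 0.174
```

```bash
python3 st.py
```

```text
t 6.58 p [574.4 180.8 167.1] head 30.35 offset [ 0.0005 -0.0002 -0.0579] turn z -0.04993972672076552 tilt [-0.01 -0.    0.  ] F [-0.4 -0.3 -2.1] grip 0.174 j6 -0.42
t 6.62 p [574.4 180.8 167.1] head 30.35 offset [ 0.0005 -0.0002 -0.0579] turn z -0.048590920825461126 tilt [-0.01 -0.01 -0.  ] F [ 0.8 -0.6 -2.1] grip 0.179 j6 -0.42
```

Emit:
move_arm([
  {"offset":[0,0,0.0012],"angular":[0,0,0],"jaw":0.0},
  {"offset":[0,0,0.0024],"angular":[0,0,0],"jaw":0.0},
  {"offset":[0,0,0.0036],"angular":[0,0,0],"jaw":0.0},
  {"offset":[0,0,0.0048],"angular":[0,0,0],"jaw":0.0},
  {"offset":[0,0,0.0055],"angular":[0,0,0],"jaw":0.0},
])

```text
time_s: 7.25
eef_pos: [574.4, 180.8, 161.7]
ee_rot: [-0.0, 0.497, 0.868, -0.0]
force: [-0.2, -0.3, -1.0]
grip_width: 0.177
```

```bash
python3 st.py
```

```text
t 7.25 p [574.4 180.8 161.7] head 30.35 offset [ 0.0005 -0.0002 -0.0633] turn z -0.04589159582567959 tilt [-0. -0. -0.] F [-0.2 -0.3 -1. ] grip 0.177 j6 -0.42
t 7.3 p [574.4 180.8 161.6] head 30.35 offset [ 0.0005 -0.0002 -0.0634] turn z -0.04724320144663352 tilt [-0.01 -0.01  0.  ] F [-0.2 -0.4 -2.5] grip 0.18 j6 -0.42
```

Emit:
move_arm([
  {"offset":[0,0,0.001],"angular":[0,0,0],"jaw":0.0},
  {"offset":[0,0,0.002],"angular":[0,0,0],"jaw":0.0},
  {"offset":[0,0,0.003],"angular":[0,0,0],"jaw":0.0},
  {"offset":[0,0,0.004],"angular":[0,0,0],"jaw":0.0},
  {"offset":[0,0,0.004],"angular":[0,0,0],"jaw":0.0},
])

```text
time_s: 7.92
eef_pos: [574.5, 180.8, 158.0]
ee_rot: [0.0, 0.497, 0.868, 0.0]
force: [-1.5, -0.4, 2.5]
grip_width: 0.181
```

```bash
python3 st.py
```

```text
t 7.92 p [574.5 180.8 158. ] head 30.35 offset [ 0.0005 -0.0003 -0.067 ] turn z -0.04850854447950326 tilt [ 0.01  0.01 -0.  ] F [-1.5 -0.4  2.5] grip 0.181 j6 -0.42
t 7.97 p [574.5 180.8 158. ] head 30.35 offset [ 0.0005 -0.0003 -0.067 ] turn z -0.048890272702124093 tilt [ 0.01  0.01 -0.  ] F [-1.7  0.1  1.9] grip 0.178 j6 -0.42
```

The force rose by about 4 N, which matches the spring plate at about 87 mm, so the lugs have entered the notches. I'll press on.

Emit:
move_arm([
  {"offset":[0,0,0.001],"angular":[0,0,0],"jaw":0.0},
  {"offset":[0,0,0.002],"angular":[0,0,0],"jaw":0.0},
  {"offset":[0,0,0.003],"angular":[0,0,0],"jaw":0.0},
  {"offset":[0,0,0.004],"angular":[0,0,0],"jaw":0.0},
  {"offset":[0,0,0.005],"angular":[0,0,0],"jaw":0.0},
])

```text
time_s: 8.6
eef_pos: [574.5, 180.8, 153.0]
ee_rot: [0.0, 0.497, 0.868, 0.0]
force: [-2.1, -0.9, 5.5]
grip_width: 0.175
```

```bash
python3 st.py
```

```text
t 8.6 p [574.5 180.8 153. ] head 30.35 offset [ 0.0005 -0.0003 -0.072 ] turn z -0.04903174425508894 tilt [ 0.01  0.01 -0.  ] F [-2.1 -0.9  5.5] grip 0.175 j6 -0.42
t 8.65 p [574.5 180.8 152.9] head 30.35 offset [ 0.0005 -0.0003 -0.0721] turn z -0.04904012752136566 tilt [0.01 0.01 0.  ] F [-1.9 -0.2  5.4] grip 0.18 j6 -0.42
```

Emit:
move_arm([
  {"offset":[0,0,0.0015],"angular":[0,0,0],"jaw":0.0},
  {"offset":[0,-0.0002,0.003],"angular":[0,0,0],"jaw":0.0},
  {"offset":[0.0001,-0.0003,0.0045],"angular":[0,0,0],"jaw":0.0},
  {"offset":[0.0001,-0.0003,0.006],"angular":[0,0,0],"jaw":0.0},
  {"offset":[0.0001,-0.0003,0.0063],"angular":[0,0,0],"jaw":0.0},
], squeeze=70)

```text
time_s: 9.28
eef_pos: [574.5, 180.8, 147.3]
ee_rot: [0.001, 0.497, 0.868, 0.0]
force: [-3.2, -0.8, 10.2]
grip_width: 0.178
```

```bash
python3 st.py; python3 -c "
from h import *
print(ctrl.sense()['wrist_torque'])"
```

```text
t 9.28 p [574.5 180.8 147.3] head 30.35 offset [ 0.0005 -0.0002 -0.0777] turn z -0.046643493522182666 tilt [ 0.07  0.03 -0.  ] F [-3.2 -0.8 10.2] grip 0.178 j6 -0.42
t 9.32 p [574.5 180.8 147.3] head 30.35 offset [ 0.0005 -0.0002 -0.0777] turn z -0.04644904387603788 tilt [0.07 0.03 0.  ] F [-2.9 -1.   9.7] grip 0.174 j6 -0.42
[-0.11121514  0.49625594 -0.00480084]
```

The spring force is about 11.7 N, so the underside is at about 76–76.6 mm and the lugs are below the collar. Clockwise from above is positive about tool z, so I start turning slowly.

Emit:
move_arm([
  {"offset":[0,0,0.0003],"angular":[0,0,3],"jaw":0.0},
  {"offset":[0,0,0.0005],"angular":[0,0,7],"jaw":0.0},
  {"offset":[0,0,0.0005],"angular":[0,0,11],"jaw":0.0},
  {"offset":[0,0,0.0005],"angular":[0,0,15],"jaw":0.0},
  {"offset":[0,0,0.0005],"angular":[0,0,19],"jaw":0.0},
])

```text
time_s: 9.95
eef_pos: [575.1, 180.9, 147.3]
ee_rot: [0.001, 0.635, 0.773, 0.001]
force: [-1.1, 0.2, 9.0]
grip_width: 0.176
```

```bash
echo "print(ctrl.sense()['wrist_torque'].round(2))" >> st.py; python3 st.py
```

```text
t 9.95 p [575.1 180.9 147.3] head 11.23 offset [ 0.0004 -0.0008 -0.0777] turn z -19.168371163299383 tilt [0.21 0.02 0.  ] F [-1.1  0.2  9. ] grip 0.176 j6 -0.09
t 10.0 p [575.1 180.9 147.3] head 11.06 offset [ 0.0004 -0.0008 -0.0777] turn z -19.339345243408815 tilt [ 0.21  0.01 -0.  ] F [-0.1 -0.2  9. ] grip 0.172 j6 -0.08
[-0.01 -0.04  0.06]
```

It turned freely with a torque of only 0.06 N m. Continuing.

Emit:
move_arm([
  {"offset":[0,0,0],"angular":[0,0,6],"jaw":0.0},
  {"offset":[0,0,0],"angular":[0,0,12],"jaw":0.0},
  {"offset":[0,0,0],"angular":[0,0,18],"jaw":0.0},
  {"offset":[0,0,0],"angular":[0,0,24],"jaw":0.0},
  {"offset":[0,0,0],"angular":[0,0,30],"jaw":0.0},
])

```text
time_s: 10.62
eef_pos: [575.2, 180.9, 147.3]
ee_rot: [0.001, 0.813, 0.582, 0.002]
force: [-0.1, -0.8, 9.9]
grip_width: 0.173
```

```bash
python3 st.py
```

```text
t 10.62 p [575.2 180.9 147.3] head -18.83 offset [-0.     -0.0009 -0.0777] turn z -49.23249882625481 tilt [ 0.2  -0.09  0.  ] F [-0.1 -0.8  9.9] grip 0.173 j6 0.44
t 10.68 p [575.2 180.9 147.3] head -19.09 offset [-0.     -0.0009 -0.0777] turn z -49.4887497168333 tilt [ 0.2  -0.09  0.  ] F [ 0.7  0.3 10.1] grip 0.172 j6 0.44
[-0.03 -0.01 -0.01]
```

Emit:
move_arm([
  {"offset":[0,0,0],"angular":[0,0,7],"jaw":0.0},
  {"offset":[0,0,0],"angular":[0,0,14],"jaw":0.0},
  {"offset":[0,0,0],"angular":[0,0,21],"jaw":0.0},
  {"offset":[0,0,0],"angular":[0,0,27],"jaw":0.0},
  {"offset":[0,0,0],"angular":[0,0,30.5],"jaw":0.0},
])

```text
time_s: 11.3
eef_pos: [575.2, 180.9, 147.3]
ee_rot: [0.001, 0.938, 0.348, 0.002]
force: [-0.4, 0.2, 9.9]
grip_width: 0.178
```

```bash
python3 st.py
```

```text
t 11.3 p [575.2 180.9 147.3] head -49.28 offset [-0.0005 -0.0008 -0.0777] turn z -79.67714769257259 tilt [ 0.13 -0.18 -0.  ] F [-0.4  0.2  9.9] grip 0.178 j6 0.97
t 11.35 p [575.2 180.8 147.3] head -49.41 offset [-0.0005 -0.0008 -0.0777] turn z -79.8067210333787 tilt [ 0.13 -0.18 -0.  ] F [ 0.   0.5 10.3] grip 0.179 j6 0.97
[-0.13 -0.01 -0.  ]
```

Turned 80° with no resistance. I'll let it up slowly into the pockets.

Emit:
move_arm([
  {"offset":[0,0,-0.001],"angular":[0,0,0],"jaw":0.0},
  {"offset":[0,0,-0.002],"angular":[0,0,0],"jaw":0.0},
  {"offset":[0,0,-0.003],"angular":[0,0,0],"jaw":0.0},
  {"offset":[0,0,-0.0037],"angular":[0,0,0],"jaw":0.0},
  {"offset":[0,0,-0.0037],"angular":[0,0,0],"jaw":0.0},
])

```text
time_s: 11.98
eef_pos: [575.2, 180.8, 150.7]
ee_rot: [0.0, 0.937, 0.349, 0.002]
force: [1.5, -0.2, 8.1]
grip_width: 0.175
```

```bash
python3 st.py
```

```text
t 11.97 p [575.2 180.8 150.7] head -49.16 offset [-0.0005 -0.0008 -0.0743] turn z -79.55660913162822 tilt [ 0.12 -0.17  0.  ] F [ 1.5 -0.2  8.1] grip 0.175 j6 0.97
t 12.03 p [575.2 180.8 150.7] head -49.16 offset [-0.0005 -0.0008 -0.0743] turn z -79.55773910798675 tilt [ 0.12 -0.17  0.  ] F [ 1.5 -0.5  7.3] grip 0.176 j6 0.97
[-0.09 -0.25 -0.09]
```

Emit:
move_arm([
  {"offset":[0,0,-0.0005],"angular":[0,0,0],"jaw":0.0},
  {"offset":[0,0,-0.001],"angular":[0,0,0],"jaw":0.0},
  {"offset":[0,0,-0.0015],"angular":[0,0,0],"jaw":0.0},
  {"offset":[0,0,-0.0015],"angular":[0,0,0],"jaw":0.0},
])

```text
time_s: 12.52
eef_pos: [575.2, 180.8, 152.1]
ee_rot: [0.0, 0.937, 0.349, 0.002]
force: [1.5, -0.2, 6.9]
grip_width: 0.173
```

```bash
python3 st.py
```

```text
t 12.53 p [575.2 180.8 152.1] head -49.15 offset [-0.0005 -0.0008 -0.0729] turn z -79.55423635080939 tilt [ 0.11 -0.16 -0.  ] F [ 1.5 -0.2  6.9] grip 0.173 j6 0.97
t 12.57 p [575.2 180.8 152.1] head -49.15 offset [-0.0005 -0.0008 -0.0729] turn z -79.55458087965059 tilt [ 0.12 -0.17  0.  ] F [ 0.6 -0.2  6.6] grip 0.174 j6 0.97
[-0.06 -0.36 -0.02]
```

Emit:
move_arm([
  {"offset":[0,0,-0.0004],"angular":[0,0,0],"jaw":0.0},
  {"offset":[0,0,-0.0008],"angular":[0,0,0],"jaw":0.0},
  {"offset":[0,0,-0.0008],"angular":[0,0,0],"jaw":0.0},
])

```text
time_s: 12.95
eef_pos: [575.1, 180.8, 152.3]
ee_rot: [0.0, 0.937, 0.349, 0.001]
force: [6.1, 1.9, 2.2]
grip_width: 0.176
```

```bash
python3 st.py
```

```text
t 12.95 p [575.1 180.8 152.3] head -49.16 offset [-0.0005 -0.0008 -0.0727] turn z -79.558471328776 tilt [ 0.09 -0.14  0.  ] F [6.1 1.9 2.2] grip 0.176 j6 0.97
t 13.0 p [575.1 180.8 152.3] head -49.16 offset [-0.0005 -0.0008 -0.0727] turn z -79.55940553752774 tilt [ 0.09 -0.14  0.  ] F [4.4 1.  2.2] grip 0.173 j6 0.97
[ 0.04 -1.02  0.  ]
```

The force fell sharply at TCP z 152.3, which puts the underside at 81.0 mm: the lugs are seated on the pocket ceiling. Releasing.

Emit:
move_arm([
  {"offset":[0,0,0],"angular":[0,0,0],"jaw":0.025},
  {"offset":[0,0,0],"angular":[0,0,0],"jaw":0.035},
  {"offset":[0,0,0],"angular":[0,0,0],"jaw":0.045},
  {"offset":[0,0,0],"angular":[0,0,0],"jaw":0.05},
  {"offset":[0,0,0],"angular":[0,0,0],"jaw":0.05},
])

```text
time_s: 13.62
eef_pos: [574.1, 180.8, 151.9]
ee_rot: [-0.0, 0.937, 0.349, -0.0]
force: [0.1, 0.2, 0.0]
grip_width: 0.585
```

```bash
python3 st.py
```

```text
t 13.62 p [574.1 180.8 151.9] head -49.15 offset [ 0.0001 -0.0003 -0.0731] turn z -79.54770929535869 tilt [-0.01  0.01 -0.  ] F [0.1 0.2 0. ] grip 0.585 j6 0.97
t 13.68 p [574.1 180.8 151.9] head -49.15 offset [ 0.0001 -0.0003 -0.0731] turn z -79.54694423181417 tilt [-0.01  0.01 -0.  ] F [-0.  -0.3 -0.4] grip 0.589 j6 0.97
[ 0.03 -0.05 -0.01]
```

Emit:
move_arm([
  {"offset":[0,0,-0.02],"angular":[0,0,0],"jaw":0.05},
  {"offset":[0,0,-0.05],"angular":[0,0,0],"jaw":0.05},
  {"offset":[0,0,-0.09],"angular":[0,0,0],"jaw":0.05},
  {"offset":[0,0,-0.13],"angular":[0,0,0],"jaw":0.05},
  {"offset":[0,0,-0.15],"angular":[0,0,0],"jaw":0.05},
])

```text
time_s: 14.3
eef_pos: [574.4, 180.8, 304.5]
ee_rot: [0.0, 0.937, 0.349, 0.002]
force: [0.2, -0.5, -0.0]
grip_width: 0.588
```

Emit:
move_arm([
  {"offset":[-0.03,0,0],"angular":[0,0,0],"jaw":0.05},
  {"offset":[-0.07,0,0],"angular":[0,0,0],"jaw":0.05},
  {"offset":[-0.11,0,0],"angular":[0,0,0],"jaw":0.05},
  {"offset":[-0.12,0,0],"angular":[0,0,0],"jaw":0.05},
  {"offset":[-0.12,0,0],"angular":[0,0,0],"jaw":0.05},
])

```text
time_s: 14.92
eef_pos: [483.6, 102.2, 302.3]
ee_rot: [0.0, 0.937, 0.349, 0.0]
force: [0.2, 0.1, -0.2]
grip_width: 0.588
```

```bash
python3 - <<'E'
from h import *
ims=[]
for n in("side","wrist","top"):
  c=ctrl.capture(n); ims.append(c["img"])
  for col in HUE:
    for a,ce,p in blobs(c["img"],col,25)[0]:
        q=ray(c,*ce,173 if col=="yellow" else 118)[:2]
        if np.hypot(*(q-[574,181]))<80:
            print(n,col,a,ce.round(),q.round(1))
            if col=="yellow":
                b=cv2.boxPoints(cv2.minAreaRect(p.astype(np.float32))); print([ray(c,*k,173)[:2].round(1).tolist() for k in b])
cv2.imwrite("pics/end.png",np.hstack([cv2.resize(ims[0],(400,300)),cv2.resize(ims[1],(400,300))])[:,:,::-1])
goto(574,181,200,-49)
E
```

```text
side orange 106 [270. 344.] [548.3 224.8]
side yellow 1000 [256. 298.] [570.1 194.3]
[[602.3, 193.9], [559.9, 157.3], [536.4, 193.6], [577.6, 227.3]]
wrist orange 366 [253.  47.] [548.7 224.8]
wrist orange 338 [387.  74.] [601.2 135.4]
wrist orange 80 [322. 102.] [552.4 159.9]
wrist yellow 2287 [321.  45.] [576.9 181.4]
[[590.5, 203.0], [600.4, 191.5], [562.0, 157.6], [551.5, 169.9]]
t 15.07 p [483.9 102.7 301.8] head -49.12 offset [ 0.1193 -0.0002  0.1018] turn z -0.11712596700891709 tilt [-0.01  0.   -0.  ] F [1.  0.3 0. ] grip 0.589 j6 0.83
```

View pics/end.png

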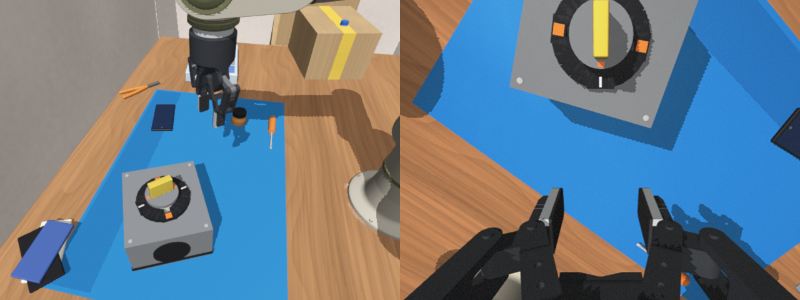

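The end picture shows the handle pointing at the white line with the flange over the collar. An orange patch shows near the handle's end at (322,102) in the full wrist image, so I'm taking a closer look.

```bash
python3 - <<'E'
from h import *
w=ctrl.capture("wrist"); s=ctrl.capture("side")
a=cv2.resize(w["img"][0:150,220:420],(800,600),interpolation=cv2.INTER_CUBIC)[:, 0:800]
b=cv2.resize(s["img"][250:400,180:380],(800,600),interpolation=cv2.INTER_CUBIC)
cv2.imwrite("pics/end2.png",cv2.resize(np.hstack([a,b]),(800,300))[:,:,::-1])
for u,v in((322,102),(322,95),(322,109)): print([ray(w,u,v,z)[:2].round(1).tolist() for z in(110,118,135)])
E
```

```text
[[553.0, 160.2], [552.9, 160.1], [552.6, 159.9]]
[[557.0, 163.7], [556.8, 163.5], [556.3, 163.1]]
[[549.0, 156.7], [548.9, 156.7], [548.8, 156.6]]
```

View pics/end2.png

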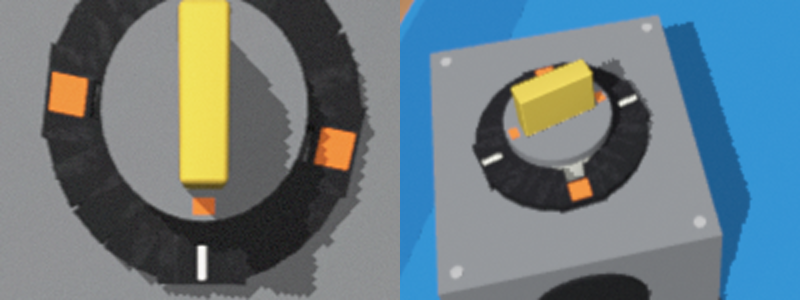

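The close-up explains the patch: it is an orange mark on top of the flange, one at each handle end, visible in the side view too. The handle points at the white pocket lines and the notches at the orange bars are empty. Handing in.

```bash
python3 -c "
from h import *
goto(574,181,200,-49); print(ctrl.finish_job())"
```

```text
t 15.18 p [483.8 102.7 301.7] head -49.11 offset [ 1.195e-01 -1.000e-04  1.017e-01] turn z -0.11365674670653902 tilt [-0.02  0.02 -0.  ] F [-0.4  0.7 -0.3] grip 0.585 j6 0.83
the job is handed in; nothing more can be done
None
```

The filter cartridge is locked in the extractor's socket and I have handed the job in, after about 15 s of the 72 s allowed. I gripped it by the handle and lowered it through the notches. I then pushed it down to about 76 mm, turned it 80° clockwise, let it spring up and released it.

- **Force:** No wrist reading passed about 10 N vertically. The largest sideways reading was about 6 N, at the pocket ceiling just before release; it vanished when the jaws opened.
- **Height:** The upward travel stopped where it should for the locked position. The underside was at about 81 mm by the arm's position and 81.1 mm by spring force.
- **Final pictures:** The handle is centred on the socket to within a few mm (about 3 mm in the wrist view) and points at the white pocket lines. An orange patch by the handle turned out to be a mark on top of the flange, not a lug out of place.
- **Bystanders:** The flux jar, phone and screwdriver look undisturbed in the final side view. I did not re-measure their positions.
- **Disagreements:** While I was pressing down, the spring force and the arm's position disagreed by about 1 mm. The difference shrank to about 0.1 mm by the end.

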